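# Load-test a battery pack: select its bay, then hold the lever level

## Task

One bay of the battery test console holds a battery pack. Turn the selector knob until its pointer points at the mark of that bay, and let go of the knob; then press the spring-loaded load lever's pad down with the fingers until the lever is level (its pad flush with the top of the index post beside it), never pressing it down to its bottom stop, and finish while still holding it level. Do not disturb the pack, the dust covers or the other things on the bench.

Things in the scene. Friction and masses are not known exactly. Their poses are not given: they have to be found in the camera images.
- console: Battery test console, fixed: grey box 210 (x) x 290 (y) x 45 mm, aluminium deck. Origin: centre of underside; +x away from the robot at yaw 0. Four seats fan out 120 mm from the selector's axis, at angles from console +x (counter-clockwise) of +1.125 (bay_left), +0.375 (off: flat blanking plate), -0.375 (bay_mid), -1.125 rad (bay_right). One bay holds the pack, two hold dust covers; which varies.
- selector (a joint): Selector angle in rad, counter-clockwise from above positive. Marked positions: +0.75 (points at bay_left), 0 (off), -0.75 (bay_mid), -1.5 (bay_right); end stops at +0.95 and -1.7. Starts at or up to 0.3 rad to the right of off. Its pointing angle from console +x is 0.375 + this value. Stiff: it turns against about 0.05 N m of friction and stays where it is left.
- selector_grip (a point): On the selector's vertical axis at gripping height, 89 mm above the bench, at x -50 mm in the console's frame. Black knob: an upright bar 46 long, 14 wide, 42 mm high, top 10 mm above this point, standing on a disc of 24 mm radius whose top is 32 mm below it. The bar runs along the pointing direction; a white line on the pointing half of its top. Pinch it across the 14 mm.
- bay_left (a point): Centre of the left bay's floor, 45 mm above the bench, at x +2, y +108 mm in the console's frame. Each bay is a pocket with walls 12 mm high, 63 x 59 mm outside; a short black mark on the deck by the knob points to each seat.
- bay_mid (a point): Centre of the middle bay's floor, 45 mm above the bench, at x +62, y -44 mm in the console's frame.
- bay_right (a point): Centre of the right bay's floor, 45 mm above the bench, at x +2, y -108 mm in the console's frame.
- pack: The battery pack under test, loose in one of the bays: black base 52 x 48 x 32 mm with an upright round stem 38 mm in diameter, 84 mm high overall. Origin: centre of its underside.
- cover_a: Black dust cover lying in an empty bay, 52 x 48 x 10 mm with a rib to 20 mm high; loose. Origin: centre of its underside.
- cover_b: The other dust cover, same as cover_a, in the other empty bay.
- lever_base: Load lever unit, fixed to the left or right of the console (varies): grey base plate 190 (x) x 105 (y) x 12 mm. Origin: centre of underside; the lever runs from its pivot at the far (+x) end towards -x. A square aluminium index post 14 x 14 mm stands at x -62, y +43 mm beside the pad; its top, 96 mm above the bench, is the height of the pad's top when the lever is level.
- lever_arm (a joint): Lever angle pressed, in rad: 0 at rest (tilted up 0.22 rad), 0.22 = level, 0.44 = bottom stop. A return spring always pushes it back up; at the pad it takes about 2 N to start, 6 N at level, 10 N at the bottom.
- lever_pivot (a point): The lever's pivot, 90 mm above the bench, at x +65 mm in the lever unit's frame.
- pad_top (a point): Centre of the top face of the rubber press pad, 46 x 46 x 12 mm, on the lever's free end, 130 mm from the pivot and 6 mm above the lever's middle line. About 124 mm above the bench at rest, 96 mm with the lever level; it moves down on an arc round the pivot.
- meter: Grey load meter box, fixed, 130 x 100 x 89 mm high, on the other side of the console from the lever unit. Origin: centre of its underside.
- spare_pack: A second pack like the one under test, standing loose on the bench beyond the work; not part of the job. Origin: centre of its underside.
- charger: Black charger, 100 x 85 x 52 mm, loose on the bench beyond the work; not part of the job. Origin: centre of its underside.
- screwdriver: Red-handled screwdriver, about 200 mm long, lying loose on the bench beyond the console; not part of the job. Origin: near its middle, on the underside.
Mind the look-alikes: they are no part of the job. What is shaped like the pack but yellow is not meant. Leave any yellow look-alike of the lever_base alone.

How it is judged:
By the outcome, as a careful person would: the job done as asked, in the order asked, and still so for the second after the job is handed in, while the arm keeps its last pose, push and grip.
It also fails if it takes over 45 s, if anything falls off the work surface, if the arm or the gripper's body presses on something with over 40 N, if the wrist force passes 120 N, or if a joint passes its speed limit or range.

## Robot

A 6-joint arm with a two-finger parallel gripper is mounted at the origin on the work surface. World frame = base frame: x ahead of the robot, y to its left, z up, the work surface at z = 0. Lengths are in m, angles in rad, forces in N, time in s.
With the tool pointing down it reaches from about 0.325 to 0.75 m from the base axis. Payload 7.6 kg.
Tool frame: the origin (TCP) lies on the centre line of the jaws, within the pads' length; the fingertips stand 14 mm ahead of it and the grasp point (between the pads) lies 5 mm behind it; z points along the fingers, y is the direction in which the jaws open and shut (so a half turn about z gives the same grasp; the last joint's range is limited). The gripper opens to 85 mm and grips with 20 to 120 N. Pads are 22 mm wide; open, the fingers measure 114 mm over their backs; the gripper's body (76 mm by 85 mm) begins 54 mm behind the grasp point. The pads swing forward as they close: fully open they stand 13 mm farther back than shut.
Start: joints at [1.11, 0.052, 1.401, -0, 1.689, -0.07], TCP at [0.2, 0.485, 0.245] pointing down, gripper open.
Joint ranges: [-2.9, 2.9], [-0.91, 2.17], [0.12, 2.37], [-1.06, 4.2], [0.26, 2.73], [-2.93, 2.93]. Speed limits (rad/s): [2.57, 2.57, 3.01, 3.14, 3.14, 3.14].

## Interface

Orientations are given as [roll, pitch, yaw] about the fixed x, y, z axes, in that order (R = Rz(yaw) Ry(pitch) Rx(roll)).
In Python, from cell import get_state, read_camera, calibration, finish_job gives the robot as it stands.
- The arm moves only by the tool send_rows, never from a script. Its argument "series" is a list of rows, each a list of 2 entries, a list of its own where there are three numbers: the shift along the world's x, y, z in m, then the turn about the world's z in degrees. A call has 1 to 20 rows; each row shifts and turns the pose as measured when the row begins; what a row does not reach is not made up. A row lasts 1/8 s, in which the tool goes at most 62.5 mm and 10.7 degrees, less where a joint would pass 70% of its speed; a pose out of reach is approached as far as the arm can. A call is refused whole if a number of a shift passes 0.0625 or a number of a turn 10.7, either way. A call with a gripper value outside its range is refused whole. "claw" is the opening, from 0 (shut) to 1 (fully open), set as the call begins (left out, the last holds). The fingers move at their own pace and stop on an object; "newtons" is the grip in N (left out, the last holds). Time passes only in rows, so rows that do not move let the fingers close. It gives the time, the measured TCP pose, the force and the opening at its end, in the units of the state.
- get_state(): the state, without advancing time (a new reading comes with each control period).
- read_camera(name): name is "scene" or "top"; returns the picture (384x512x3 uint8, red, green, blue); there is no depth.
- calibration(name): a dict with "K" (3x3 intrinsics, pixels), "camera_from_world" (4x4, takes a point from world to camera coordinates). Camera axes: x right, y down, z forward; pixel columns grow to the right and rows downward; lengths in m; the calibration is good to about 2 mm. A picture is of the moment at which its call begins. calibration takes no time and is no camera call.
- finish_job(): hands the job in, once; it reports no verdict.
The state is a dict: "clock": time; "joint_pos": joint angles; "dq": joint speeds; "effort": joint torques, N m; "tcp_pos": TCP position; "eef_rot": TCP orientation; "ft_force": force on the tool from outside, world axes, zero at the start; "ft_torque": the same for the moment, N m; "gripper_width": opening from 0.0 (shut) to 1.0 (fully open).
Only numpy, scipy, OpenCV 4.12 (cv2) and the standard library are available. Lean on these libraries where they do the work, as an engineer would, in place of code of your own. Each camera call takes 0.05 s, during which the arm holds its last target. There are 200 camera calls.

## Working session

There is one attempt and no reset: what is moved stays moved. The work goes in short steps, Python scripts to look and compute and a tool call to move; the robot and the scene stay as the last step left them, time stands still between calls to the robot, and variables do not carry over. Pictures are saved under pics/ and viewed, about 8 in all and at most 12, crops included, and the job is handed in when it is done.

Besides the shell and the picture viewer there is one more tool, called after "Emit:" as name([rows], argument=value, ...), one row to a line, values as JSON. send_rows: Moves the arm, as the interface text tells. Its arguments: {"type":"object","properties":{"series":{"type":"array"},"claw":{"type":"number"},"newtons":{"type":"number"}},"required":["series"]}

```bash
mkdir -p pics; cat > h.py <<'E'
import numpy as np,cv2
from cell import *
def ray(n,u,v,z):
    c=calibration(n);K=np.array(c["K"]);T=np.array(c["camera_from_world"]);R=T[:3,:3];o=-R.T@T[:3,3]
    d=R.T@np.linalg.solve(K,[u,v,1.]);return o+d*(z-o[2])/d[2]
def proj(n,p):
    c=calibration(n);q=np.array(c["K"])@(np.array(c["camera_from_world"])@np.r_[p,1])[:3];return q[:2]/q[2]
E
python3 - <<'E'
from h import *
for n in("scene","top"):
    im=read_camera(n)[:,:,::-1];cv2.imwrite(f"pics/{n}0.png",im)
    cv2.imwrite(f"pics/{n}0b.png",cv2.resize(im,(800,600),interpolation=cv2.INTER_CUBIC))
    T=np.array(calibration(n)["camera_from_world"]);print(n,-T[:3,:3].T@T[:3,3],calibration(n)["K"])
print(get_state())
E
```

```text
scene [ 1.57651095 -0.12928692  0.80450453] [[391.52983154   0.         257.17109806]
 [  0.         391.52983154 193.34781327]
 [  0.           0.           1.        ]]
top [ 0.35389642 -0.01243055  1.24191429] [[437.05101147   0.         254.34646566]
 [  0.         437.05101147 197.51038467]
 [  0.           0.           1.        ]]
{'clock': 0.1, 'joint_pos': array([ 1.10974017e+00,  5.27820869e-02,  1.40164501e+00,  3.02732006e-06,
        1.68862152e+00, -7.03132339e-02]), 'dq': array([ 0.00034367, -0.00130894, -0.00222347,  0.00016202, -0.00226233,
       -0.00013521]), 'effort': array([ 9.34450691e-04, -3.82584214e+01, -3.60984170e+01, -1.26418922e-04,
        4.74168235e-03, -1.07431418e-05]), 'tcp_pos': array([0.19982765, 0.48520086, 0.24454128]), 'eef_rot': array([-3.14014050e+00, -1.05288190e-04,  2.75085001e+00]), 'ft_force': array([0.2468626 , 0.25792421, 0.62388614]), 'ft_torque': array([ 0.01498218,  0.00840696, -0.0274812 ]), 'gripper_width': 0.9987420572513489}
```

View pics/top0b.png

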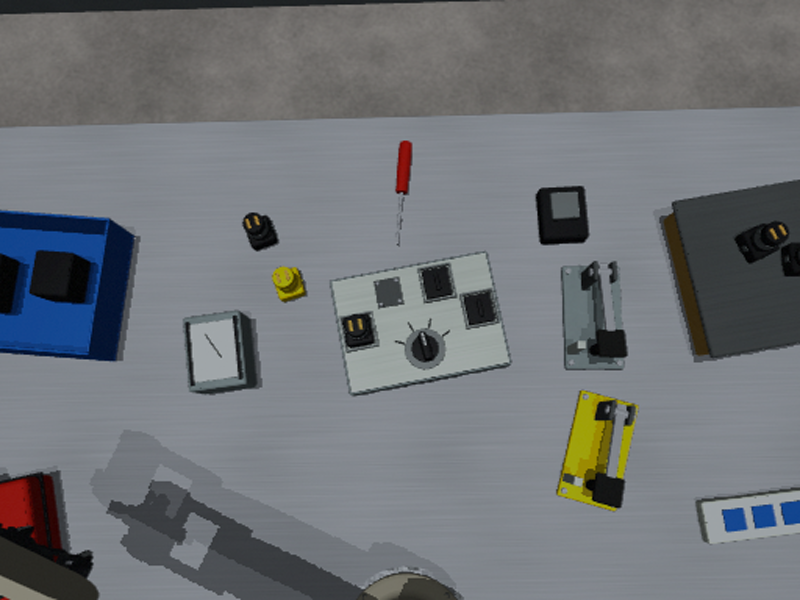

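View pics/scene0b.png

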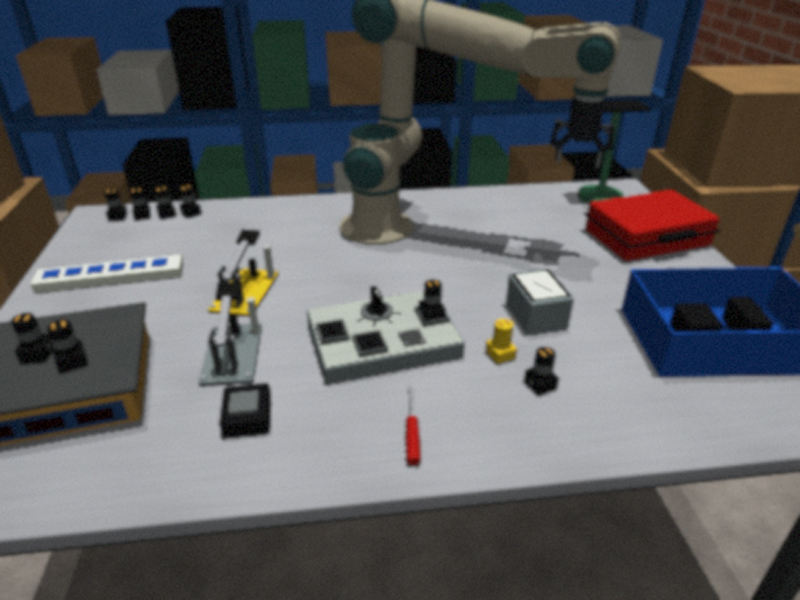

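The top view shows the black pack in bay_left (800-px view, 357,328), covers in bay_mid and bay_right, and the knob at about (425,345). The grey lever unit is on the right with its pad at about (612,343). The yellow lever below it is the decoy.

```bash
python3 - <<'E'
from h import *
im=cv2.imread("pics/top0.png")
s=.64
# console deck: bright mask
g=im.min(2).astype(int)
hsv=cv2.cvtColor(im,cv2.COLOR_BGR2HSV)
a=cv2.resize(im[155:260,205:335],None,fx=6,fy=6,interpolation=cv2.INTER_CUBIC);cv2.imwrite("pics/con.png",a)
b=cv2.resize(im[160:245,350:410],None,fx=7,fy=7,interpolation=cv2.INTER_CUBIC);cv2.imwrite("pics/lev.png",b)
c=np.array([(330,282),(486,252),(511,362),(352,394)])*s
for p in c: print(ray("top",*p,.045)[:2])
print("bench/deck px",im[150,230],im[225,235],im[240,290])
# base plate corners
for p in [(562,265),(623,263),(625,369),(563,369)]: print("base",ray("top",p[0]*s,p[1]*s,.012)[:2])
E
```

```text
[0.6136845 0.1199754]
[ 0.66213163 -0.16168989]
[ 0.46281573 -0.19678494]
[0.41322561 0.08242122]
bench/deck px [146 139 135] [163 166 159] [42 41 35]
base [ 0.64251422 -0.30446283]
base [ 0.64354257 -0.41658075]
base [ 0.44868608 -0.40503634]
base [ 0.45115885 -0.29432054]
```

View pics/con.png

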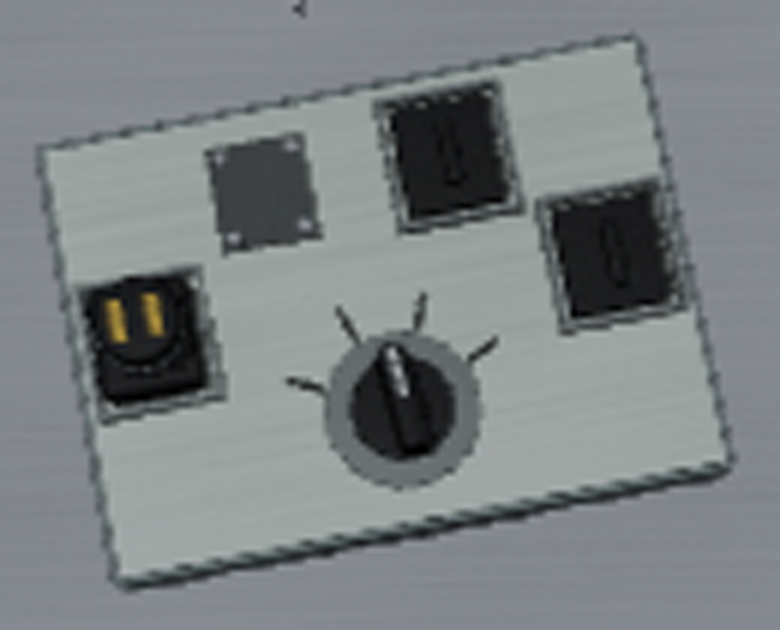

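View pics/lev.png

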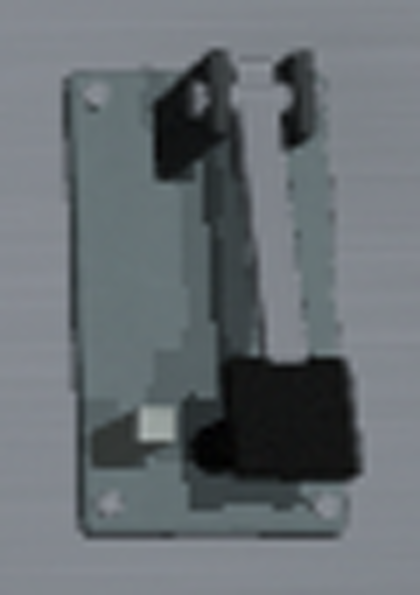

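```bash
python3 - <<'E'
from h import *
r=lambda u,v,z,o=(205,155),f=6:ray("top",(u+.5)/f-.5+o[0],(v+.5)/f-.5+o[1],z)[:2]
C=np.array([r(*p,.045) for p in[(40,148),(640,38),(728,465),(118,580)]])
print(C, [np.linalg.norm(C[i]-C[i-1]) for i in range(4)])
# console frame corners: (+105,+145),(+105,-145),(-105,-145),(-105,+145)
M=np.array([(.105,.145),(.105,-.145),(-.105,-.145),(-.105,.145)])
def fit(M,C):
    Mc=M-M.mean(0);Cc=C-C.mean(0)
    y=np.arctan2((Mc[:,0]*Cc[:,1]-Mc[:,1]*Cc[:,0]).sum(),(Mc*Cc).sum());R=np.array([[np.cos(y),-np.sin(y)],[np.sin(y),np.cos(y)]])
    return C.mean(0)-R@M.mean(0),R,y
t,R,y=fit(M,C);print("console",t,y,np.degrees(y),"knob",t+R@[-.05,0])
k=r(404,410,.051);print("disc ctr",k, r(404,410,.057))
a,b=r(388,345,.099),r(418,455,.099);print("bar",a,b,(a+b)/2,np.linalg.norm(a-b),np.arctan2(*(a-b)[::-1]))
for p in[((290,380),(325,392)),((338,308),(357,342)),((424,293),(417,330)),((497,340),(468,362))]:
    a,b=r(*p[0],.045),r(*p[1],.045);print("mark",np.arctan2(*(a-b)[::-1])-y, np.arctan2(*(a-(t+R@[-.05,0]))[::-1])-y)
L=lambda u,v,z:r(u,v,z,(350,160),7)
C=np.array([L(*p,.012) for p in[(66,72),(330,72),(348,530),(83,533)]]);print(C)
M=np.array([(.095,.0525),(.095,-.0525),(-.095,-.0525),(-.095,.0525)])
t,R,y=fit(M,C);print("lever",t,y,"pad level",t+R@[-.065,0],"post pred",t+R@[-.062,.043],"post seen",L(155,423,.096))
P=np.array([L(*p,.124) for p in[(230,360),(350,360),(360,475),(225,470)]]);print("pad seen",P.mean(0),P)
E
```

```text
[[ 0.61720677  0.11982019]
 [ 0.66316977 -0.1623256 ]
 [ 0.46178057 -0.19366449]
 [ 0.41574984  0.08520565]] [np.float64(0.20440905295489378), np.float64(0.2858650854489637), np.float64(0.20381299021229274), np.float64(0.28264355884838294)]
console [ 0.53947674 -0.03774106] 0.1624445237038961 9.307385613246105 knob [ 0.49013499 -0.04582761]
disc ctr [ 0.48964894 -0.04656596] [ 0.488965   -0.04639398]
bar [ 0.51304339 -0.03896533] [ 0.4643113  -0.05074267] [ 0.48867735 -0.044854  ] 0.050135038992557966 0.23712847789460378
mark 1.0533300941385337 1.1182957325887428
mark 0.3185697964158307 0.36717423766246726
mark -0.37616535698933395 -0.3741307841001098
mark -1.1063952406320532 -1.1169220828033026
[[ 0.64180331 -0.30246538]
 [ 0.63915285 -0.41049175]
 [ 0.45117506 -0.40323602]
 [ 0.45233764 -0.29749621]]
lever [ 0.54611721 -0.35342234] -0.02891195289994545 pad level [ 0.48114438 -0.35154332] post pred [ 0.48538617 -0.30864802] post seen [ 0.48625243 -0.30755939]
pad seen [ 0.48443151 -0.35019953] [[ 0.50564741 -0.32935427]
 [ 0.50463146 -0.3732285 ]
 [ 0.46225452 -0.37356372]
 [ 0.46519267 -0.32465163]]
```

Emit:
send_rows([
  [[0.02,-0.035,0],-9],
  [[0.02,-0.035,0],-9],
  [[0.02,-0.035,0],-9],
  [[0.02,-0.035,0],-9],
  [[0.02,-0.035,0],-9],
  [[0.02,-0.035,0],-9],
  [[0.02,-0.035,0],-9],
  [[0.02,-0.035,0],-9],
  [[0.02,-0.035,0],-9],
  [[0.02,-0.035,0],-9],
  [[0.02,-0.035,0],-9],
  [[0.02,-0.035,0],-9],
  [[0.02,-0.035,0],-9],
  [[0.02,-0.035,-0.01],-9],
  [[0.01,-0.035,-0.01],-9],
  [[0,0,0],0],
], claw=0.7)

```text
clock: 2.1
tcp_pos: [0.4938, -0.059, 0.2169]
eef_rot: [-3.131, 0.005, 0.317]
ft_force: [-0.5, 0.5, 1.3]
gripper_width: 0.701
```

Emit:
send_rows([
  [[-0.005,0.013,-0.02],-4.6],
  [[0,0,-0.02],0],
  [[0,0,-0.02],0],
  [[0,0,0],0],
])

```text
clock: 2.6
tcp_pos: [0.4878, -0.0431, 0.1558]
eef_rot: [-3.13, 0.005, 0.242]
ft_force: [-0.1, -0.2, 0.8]
gripper_width: 0.703
```

```bash
python3 - <<'E'
from h import *
im=read_camera("scene")[:,:,::-1];s=get_state();print(s["tcp_pos"],s["eef_rot"])
u=proj("scene",[.489,-.046,.09]);print(u)
x,y=int(u[0]),int(u[1])
cv2.imwrite("pics/k1.png",cv2.resize(im[y-70:y+40,x-70:x+70],None,fx=5,fy=5,interpolation=cv2.INTER_CUBIC))
E
```

```text
[ 0.48846578 -0.04323128  0.15705039] [-3.13069425e+00  2.93365183e-03  2.42090906e-01]
[239.34096413 188.36886554]
```

View pics/k1.png

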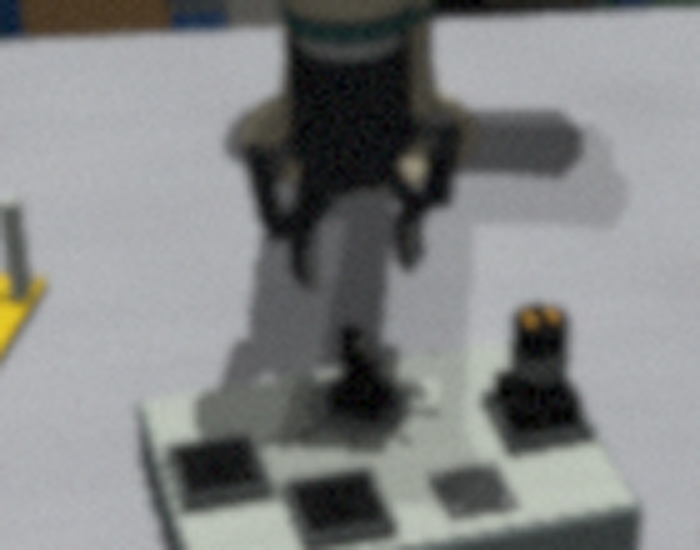

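The open fingers (crop px 305 and 408) are centred over the knob (355,340). I'll go down and grip.

Emit:
send_rows([
  [[0,-0.003,-0.025],0],
  [[0,0,-0.025],0],
  [[0,0,-0.015],0],
  [[0,0,-0.007],0],
  [[0,0,0],0],
])

```text
clock: 3.28
tcp_pos: [0.4915, -0.0454, 0.0896]
eef_rot: [-3.134, -0.006, 0.246]
ft_force: [-0.3, -0.5, -0.2]
gripper_width: 0.7
```

Emit:
send_rows([
  [[0,0,0],0],
  [[0,0,0],0],
  [[0,0,0],0],
  [[0,0,0],0],
  [[0,0,0],0],
  [[0,0,0],0],
], claw=0, newtons=40)

```text
clock: 4.03
tcp_pos: [0.4919, -0.0429, 0.0918]
eef_rot: [-3.131, -0.009, 0.248]
ft_force: [-0.5, 1.2, -2.1]
gripper_width: 0.154
```

Emit:
send_rows([
  [[0,0,0],6],
  [[0,0,0],6],
  [[0,0,0],6],
  [[0,0,0],6],
  [[0,0,0],6],
  [[0,0,0],6],
  [[0,0,0],6],
  [[0,0,0],6],
  [[0,0,0],6],
  [[0,0,0],0],
])

```text
clock: 5.28
tcp_pos: [0.4906, -0.0409, 0.0918]
eef_rot: [-3.124, -0.011, 1.219]
ft_force: [-1.2, 1.1, -1.5]
gripper_width: 0.159
```

Emit:
send_rows([
  [[0,0,0],3.9],
  [[0,0,0],0],
  [[0,0,0],0],
])

```text
clock: 5.65
tcp_pos: [0.4905, -0.0408, 0.0918]
eef_rot: [-3.123, -0.012, 1.282]
ft_force: [-2.3, 1.7, -1.4]
gripper_width: 0.151
```

Emit:
send_rows([
  [[0,0,0],0],
  [[0,0,0],0],
  [[0,0,0],0],
  [[0,0,0],0],
], claw=0.6)

```text
clock: 6.15
tcp_pos: [0.4912, -0.0414, 0.0925]
eef_rot: [-3.125, -0.011, 1.278]
ft_force: [-0.5, -0.2, 0.3]
gripper_width: 0.601
```

Emit:
send_rows([
  [[0,0,0.04],0],
  [[0,0,0.04],0],
  [[0,0,0.04],0],
  [[-0.02,-0.06,0.01],0],
  [[-0.02,-0.06,0],0],
  [[0,-0.06,0],0],
  [[0.02,-0.06,0],0],
  [[0,0,0],0],
])

```text
clock: 7.15
tcp_pos: [0.4688, -0.2843, 0.2263]
eef_rot: [-3.126, -0.01, 1.281]
ft_force: [-1.0, -0.1, -1.4]
gripper_width: 0.601
```

```bash
python3 - <<'E'
from h import *
im=read_camera("top")[:,:,::-1];s=get_state();print(s["tcp_pos"],s["eef_rot"])
cv2.imwrite("pics/top1.png",im)
cv2.imwrite("pics/con1.png",cv2.resize(im[155:260,205:335],None,fx=6,fy=6,interpolation=cv2.INTER_CUBIC))
E
```

```text
[ 0.46879814 -0.2826732   0.22729662] [-3.12760174 -0.01006843  1.28250737]
```

View pics/con1.png

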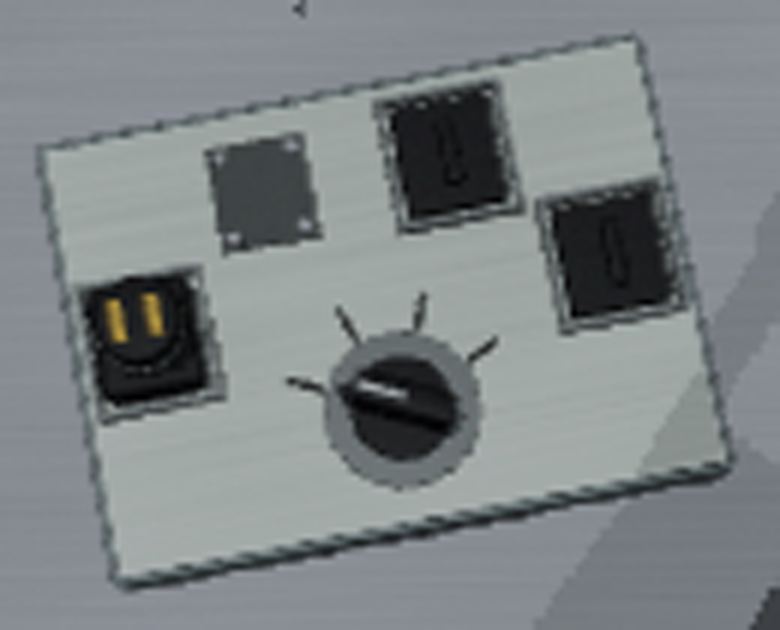

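The pointer now points at the bay_left mark and the pack is undisturbed. I'll check the angle from the white line.

```bash
python3 - <<'E'
from h import *
for f in("top0","top1"):
    g=cv2.imread(f"pics/{f}.png").min(2).astype(float)
    # white line pixels on bar, around knob top
    x0,y0=258,209;sub=g[y0:y0+18,x0:x0+18]
    if f=="top1": x0,y0=262,216;sub=g[y0:y0+8,x0:x0+12]
    else: x0,y0=267,211;sub=g[y0:y0+12,x0:x0+9]
    print(sub.astype(int))
    w=np.clip(sub-60,0,None);n,l,st,ce=cv2.connectedComponentsWithStats((w>0).astype(np.uint8))
E
```

```text
[[ 96  99  97  98  98  97  98  99  98]
 [ 96  77  39  61  53  79  97  98  98]
 [ 92  39  89 150  27  44  98  97  98]
 [ 77  21  78 154  86  25  42  82  98]
 [ 22  13  46  93  86  22  13  28  30]
 [ 19   9  47 112 151  23  19  27  29]
 [ 26   6  21  78 153  59  17  11  26]
 [ 26  15  17  50  98  89  19  14  29]
 [ 29  12  12  48 107 124  23  15  29]
 [ 31  27   4  25  79 151  24  16  17]
 [ 29  28  13  20  35  35  27  20  15]
 [ 29  28  14  14  31  31  26  20  11]]
[[104 101  84  66  46  24  31  30  29  29  30  30]
 [104  99  64  25  20  18  15  20  21  30  30  29]
 [101  69  68 100  63  29  26  22  19  15  13  17]
 [ 36  38  78 141 165 161 126  68  62  25  22  20]
 [ 31  27  32  41  48  79 107 140 161 130  97  27]
 [ 26  23   5  16  24  32  38  40  47  72  68  32]
 [ 65  23   6   4   4   8  14  19  27  36  39  37]
 [101  57  25   9   9   4  10   7   6  11  14  23]]
```

```bash
python3 - <<'E'
from h import *
K=np.array([.489,-.046])
for f,x0,x1,y0,y1 in(("top0",268,273,213,221),("top1",264,273,218,221)):
    g=cv2.imread(f"pics/{f}.png").min(2).astype(float)
    ys,xs=np.mgrid[y0:y1,x0:x1];w=np.clip(g[y0:y1,x0:x1]-45,0,None).ravel()
    P=np.array([ray("top",a,b,.099)[:2] for a,b in zip(xs.ravel(),ys.ravel())])
    c=np.average(P,axis=0,weights=w);e,v=np.linalg.eigh(np.cov(P.T,aweights=w));d=v[:,1]
    if d@(c-K)<0:d=-d
    print(f,"line",np.arctan2(d[1],d[0])-.1624-.375,"centre",c, "radial",np.arctan2(*(c-K)[::-1])-.1624-.375)
s=get_state();print(s["tcp_pos"],s["ft_force"])
E
```

```text
top0 line -0.2651239045391558 centre [ 0.50150745 -0.04259645] radial -0.27171193925011417
top1 line 0.7854548297455293 centre [ 0.49387538 -0.03448857] radial 0.6327755986159032
[ 0.46879814 -0.2826732   0.22729662] [ 0.16180437 -0.22114867  0.17197205]
```

The gripper reads 0.745 rad for the knob and the white line 0.785 at low pixel resolution, against a target of 0.75, so I'm keeping it. Next is the lever: fingers shut, moving over the pad.

Emit:
send_rows([
  [[0.007,-0.035,0],0],
  [[0.007,-0.035,0],0],
  [[0,0,-0.02],0],
  [[0,0,-0.02],0],
  [[0,0,-0.02],0],
  [[0,0,0],0],
], claw=0)

```text
clock: 7.95
tcp_pos: [0.4849, -0.3474, 0.1701]
eef_rot: [-3.133, -0.01, 1.29]
ft_force: [0.6, -0.3, 0.2]
gripper_width: -0.002
```

Emit:
send_rows([
  [[-0.003,-0.003,-0.02],0],
  [[0,0,-0.01],0],
  [[0,0,-0.006],0],
  [[0,0,-0.006],0],
  [[0,0,0],0],
])

```text
clock: 8.57
tcp_pos: [0.4844, -0.3495, 0.1341]
eef_rot: [3.141, -0.006, 1.293]
ft_force: [-1.9, 0.3, 2.2]
gripper_width: -0.004
```

Emit:
send_rows([
  [[0,0,-0.006],0],
  [[0,0,-0.006],0],
  [[0,0,-0.005],0],
  [[0,0,0],0],
])

```text
clock: 9.07
tcp_pos: [0.4847, -0.3501, 0.1177]
eef_rot: [3.139, -0.004, 1.293]
ft_force: [-1.3, 1.5, 5.2]
gripper_width: -0.001
```

```bash
cat > lv.py <<'E'
import sys
from h import *
im=read_camera("scene")[:,:,::-1];s=get_state();print(s["tcp_pos"],s["ft_force"])
cv2.imwrite(f"pics/{sys.argv[1]}_raw.png",im)
u=proj("scene",[.484,-.33,.096]);print(u)
x,y=int(u[0]),int(u[1]);print(x,y)
cv2.imwrite(f"pics/{sys.argv[1]}.png",cv2.resize(im[y-35:y+45,x-40:x+40],None,fx=7,fy=7,interpolation=cv2.INTER_CUBIC))
for n,p in dict(post_top=[.4855,-.3085,.096],padfar_level=[.481+.023,-.352,.096],padL=[.504,-.329,.096],padR=[.503,-.375,.096]).items():
    q=(proj("scene",p)-[x-40,y-35])*7+3;print(n,q.round())
E
python3 lv.py l1
```

```text
[ 0.48473949 -0.35007831  0.11804295] [-1.84329466  0.28799635  5.11468352]
[152.06491204 191.85788442]
152 191
post_top [330. 253.]
padfar_level [230. 281.]
padL [282. 278.]
padR [179. 284.]
```

View pics/l1.png

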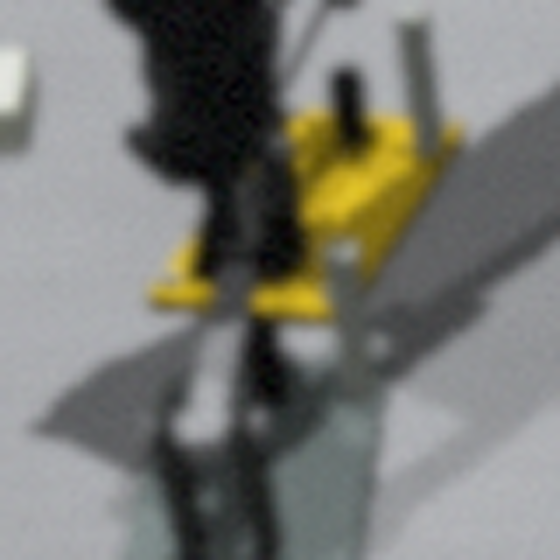

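The pad is still about 7 mm above level: tip height is 104 mm and the force is 5.1 N. I'll press the rest of the way.

Emit:
send_rows([
  [[0,0,-0.005],0],
  [[0,0,-0.003],0],
  [[0,0,0],0],
])

```text
clock: 9.5
tcp_pos: [0.4847, -0.3503, 0.1111]
eef_rot: [3.139, -0.004, 1.293]
ft_force: [-2.0, 1.4, 6.1]
gripper_width: -0.0
```

```bash
python3 lv.py l2; python3 - <<'E'
from h import *
im=read_camera("top")[:,:,::-1];print(get_state()["tcp_pos"],get_state()["ft_force"])
cv2.imwrite("pics/t3.png",cv2.resize(im[160:260,205:415],None,fx=3.8,fy=3.8,interpolation=cv2.INTER_CUBIC))
E
```

```text
[ 0.48468232 -0.35027609  0.11125571] [-3.63504641  1.42030894  6.28827038]
[152.06491204 191.85788442]
152 191
post_top [330. 253.]
padfar_level [230. 281.]
padL [282. 278.]
padR [179. 284.]
[ 0.48468137 -0.35026268  0.11129617] [-2.54807877 -0.04228013  6.03121991]
```

View pics/l2.png

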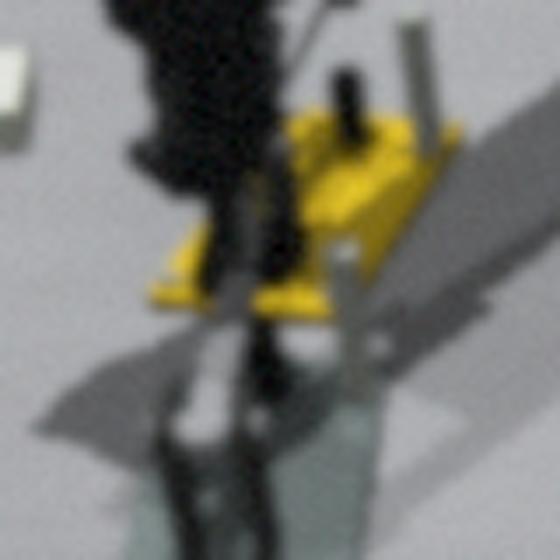

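View pics/t3.png

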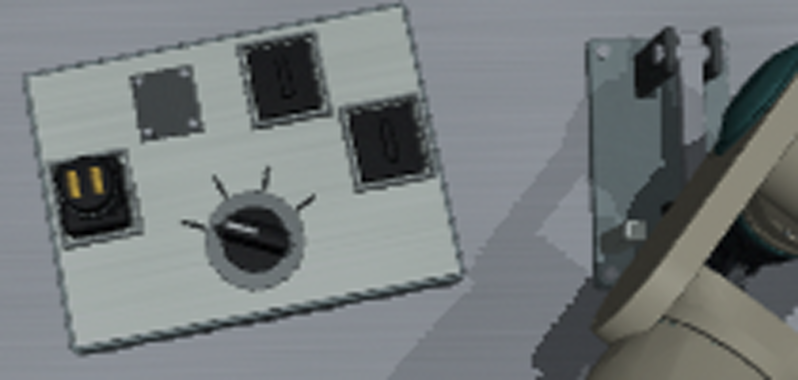

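Emit:
send_rows([
  [[0,0,-0.0012],0],
  [[0,0,0],0],
])

```text
clock: 9.85
tcp_pos: [0.4847, -0.3503, 0.111]
eef_rot: [3.139, -0.004, 1.293]
ft_force: [-3.4, 1.0, 5.7]
gripper_width: 0.002
```

Emit:
send_rows([
  [[0,0,-0.002],0],
  [[0,0,0],0],
])

```text
clock: 10.1
tcp_pos: [0.4847, -0.3503, 0.11]
eef_rot: [3.138, -0.004, 1.293]
ft_force: [-2.1, 1.0, 6.3]
gripper_width: -0.0
```

Emit:
send_rows([
  [[0,0,0],0],
  [[0,0,0],0],
  [[0,0,0],0],
  [[0,0,0],0],
])

```text
clock: 10.6
tcp_pos: [0.4848, -0.3503, 0.112]
eef_rot: [3.138, -0.003, 1.293]
ft_force: [-1.9, 1.2, 5.8]
gripper_width: -0.004
```

Zero rows re-anchor and creep upward, so I'll finish on a downward row.

Emit:
send_rows([
  [[0,0,-0.0025],0],
])

```text
clock: 10.72
tcp_pos: [0.4848, -0.3504, 0.1101]
eef_rot: [3.138, -0.003, 1.293]
ft_force: [-3.1, 0.6, 6.3]
gripper_width: -0.001
```

```bash
python3 - <<'E'
from h import *
for i in range(6): read_camera("scene");s=get_state();print(s["tcp_pos"].round(4),s["ft_force"].round(1))
E
```

```text
[ 0.4848 -0.3504  0.1098] [-1.5 -0.2  6.2]
[ 0.4848 -0.3503  0.1098] [-2.1  0.7  6.5]
[ 0.4848 -0.3504  0.1099] [-2.7  1.4  7.7]
[ 0.4848 -0.3504  0.11  ] [-2.   0.9  7. ]
[ 0.4848 -0.3504  0.1101] [-4.   1.3  5.8]
[ 0.4848 -0.3504  0.11  ] [-3.   0.3  5.6]
```

The TCP is steady at 110 mm, which puts the tips at 96 mm, with about 6.3 N at the pad. I'm handing in.

```bash
python3 -c "
from cell import *
print(finish_job())"
```

```text
the job is handed in; nothing more can be done
None
```

I turned the knob to bay_left, which holds the pack, let go of it, and pressed the grey lever level. The job is handed in with the lever still held.

- **Knob:** the gripper's angle before release put the selector at about +0.745 rad, against a target of +0.75. A coarse fit to the white line gave +0.785, and that line's position seen from the knob's axis gave +0.63. I took these differences as pixel resolution. The close view shows the pointer on the bay_left mark.
- **Lever:** the fingertips held steady at about 96 mm, level with the post, for 0.3 s before hand-in. The force was 5.6–7.7 N, around the expected 6 N. It never came near the bottom stop. The camera view agrees, but only to about 4 mm. Holding still made the tip creep up about 2 mm, so I corrected that with a last small press down.
- **Surroundings:** the last top view shows the pack and both dust covers where they were. I did not re-check the screwdriver, charger or spare pack; the arm did not go near them.

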